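Set a frame rail under the bench drill

TASK

Set up the bench drill for the frame rail's hole: lay the light wooden rail flat on the drill table against the fence, marked end first but with its pencil cross still a good few centimetres short of the bit; then slide it in along the fence until the cross is right under the bit, without bumping the bit. Then slide the side jaw up until it touches the rail, and swing the lock lever fully over, away from the robot. Do not let the rail drop, and leave the hammer, the tin and the dark carved moulding where they are.

Things in the scene. Friction and masses are not known exactly. Their poses are not given: they have to be found in the camera images.
- board: the rail to be drilled: a plain light wooden bar, 150 long (its x) x 50 wide (its y) x 32 mm high, 0.19 kg, lying loose on the bench to the left of the drill. Origin at the centre of its underside, z up. Its marked end is the +x end, which always points roughly away from the robot
- mark (a point): the pencil cross with a dark dot on the top face of the rail: on its centre line, 30 mm from the +x end (45 mm from the middle) and 32 mm above the underside. The cross line runs over the full width and down both sides
- press: the bench drill, fixed to the bench. Origin on the bench straight below the bit; x points away from the robot into the machine, y to the left. Its flat steel table spans x -175 to +170 mm, y -210 to +100 mm, top at z = 20 mm; a 48 mm column stands at x = 125 mm
- fence (a point): middle of the foot of the fence's face, on the drill table: a steel bar running along the drill's x from 45 mm before to 60 mm past the bit, 20 mm high, left of the rail. Its face is 25 mm left of the bit, so that a rail lying against it has its centre line under the bit
- head (a point): lower front edge (middle) of the drill's grey head, 90 mm nearer the robot than the bit, 120 mm above the bench. The head is 110 mm wide, 300 mm high at its top, and overhangs the rail: under it the tool must tilt about 40 degrees, the gripper's body leaning back to the robot. Thin feed spokes stick out 40 mm at its right side, 115 to 295 mm above the bench, within 80 mm of the bit along x
- drill_bit: the fixed drill bit in its chuck, pointing down; the origin is the tip, 62 mm above the bench (10 mm over the rail's top when it lies on the drill table). The bit is 8 mm thick and 24 mm long, the chuck above it 38 mm thick
- jaw (a joint): position of the side jaw, an aluminium carriage on the drill table right of the rail, sliding along the drill's +y towards the rail; 0 = fully out, face 75 mm clear of the rail; 0.075 m = face touching a rail that lies along the fence. It slides stiffly (3 N) and stays where it is left
- jaw_face (a point): the middle of the jaw's flat face, which touches the rail's right side: 42.5 mm nearer the robot than the bit, 34 mm above the bench. The face is 55 mm long
- jaw_grip (a point): the top centre of the wooden grip block on the jaw, 30 mm (drill's x) x 24 mm (drill's y), 50 mm high, top 89 mm above the bench; 45 mm to the right of the face and 105 mm nearer the robot than the bit, ahead of the overhanging head
- lock (a joint): angle of the jaw's lock lever, right of the jaw on the drill table; near 0 it leans 0.55 rad towards the robot (drill's -x), 1.1 rad = fully over, leaning 0.55 rad away. It is stiff (0.14 N m) and stays where it is left
- lock_knob (a point): centre of the 24 mm black ball at the lever's end; the lever is a 12 mm rod, 75 mm from pivot to ball. The pivot is 45 mm nearer the robot than the bit and 180 mm to its right, 42 mm above the bench
- hammer: a hammer lying on the bench at the right, to be left alone; origin under its middle
- tin: a closed green tin, 80 mm across, 110 mm high, standing beyond the rail, to be left alone; origin at its base
- moulding: a dark carved moulding, 200 x 45 x 20 mm, lying far left, to be left alone; origin at the centre of its underside

How it is judged (in metres and radians):
On the way, in this order (a step that is already met when the one before it is completed fails the run):
1. the rail lies flat on the drill table along the fence (within 12 mm and 0.12 rad), its cross at least 15 mm short of the bit (z of board in the frame of press between 0.017 and 0.024 m and angle between board's own z axis and vertical below 0.05 rad and y of mark in the frame of press between -0.012 and 0.012 m and angle between the x axis of board and the x axis of press, either way round below 0.12 rad and x of mark in the frame of press between -0.12 and -0.015 m), for 0.2 s.
2. the rail, flat on the drill table, has been slid in until the cross is within 6 mm of straight under the bit (z of board in the frame of press between 0.017 and 0.024 m and angle between board's own z axis and vertical below 0.05 rad and horizontal distance between mark and drill_bit below 0.006 m), for 0.2 s.
3. the side jaw has been slid up to the rail (gap under 3.5 mm) (y of jaw_face in the frame of board above -0.0285 m), for 0.2 s.
4. the lock lever is swung over (value of joint lock above 0.95 rad), for 0.2 s.
At the end, for the whole second after the job is handed in: The rail lies flat and at rest on the drill table, parallel to the fence within 0.05 rad, its cross within 5 mm of straight under the bit, let go; the side jaw's face is within 3.5 mm of the rail's side; the lock lever is past 0.95 of its 1.1 rad (z of board in the frame of press between 0.017 and 0.024 m and angle between board's own z axis and vertical below 0.05 rad and horizontal distance between mark and drill_bit below 0.005 m and angle between the x axis of board and the x axis of press, either way round below 0.05 rad and y of jaw_face in the frame of board between -0.0285 and -0.02 m and value of joint lock above 0.95 rad and linear speed of board below 0.01 m/s and contact force between the fingers and board below 0.1 N); the robot touches nothing.
It fails at once if the drill bit is bumped (over 5 N) (contact force between drill_bit and board above 5 N or contact force between drill_bit and the fingers above 5 N or contact force between drill_bit and the arm above 5 N).
It fails at once if the rail is let go with its middle more than 25 mm above the drill table (height (world z) of board above 0.045 m and contact force between the fingers and board below 0.1 N).
It fails at once if the hammer is moved more than 20 mm (distance of hammer from where it was at the start of the episode above 0.02 m).
It fails at once if the tin is moved more than 20 mm (distance of tin from where it was at the start of the episode above 0.02 m).
It fails at once if the moulding is moved more than 20 mm (distance of moulding from where it was at the start of the episode above 0.02 m).
It also fails if it takes over 64 s, if anything falls off the work surface, if the arm or the gripper's body presses on something with over 40 N, if the wrist force passes 120 N, or if a joint passes its speed limit or range.

ROBOT

A 6-joint arm with a two-finger parallel gripper is mounted at the origin on the work surface. World frame = base frame: x ahead of the robot, y to its left, z up, the work surface at z = 0. Lengths are in m, angles in degrees, forces in N, time in s.
With the tool pointing down it reaches from about 0.35 to 0.725 m from the base axis. Payload 6 kg.
Tool frame: the origin (TCP) lies on the mounting face of the last link; the fingertips stand 173 mm ahead of it and the grasp point (between the pads) lies 155 mm ahead of it; z points along the fingers, y is the line along which they close (so a half turn about z gives the same grasp; the last joint's range is limited). The gripper opens to 85 mm and grips with 20 to 120 N. Pads are 22 mm wide; open, the fingers measure 114 mm over their backs; the gripper's body (76 mm by 85 mm) begins 54 mm behind the grasp point. The pads swing forward as they close: fully open they stand 13 mm farther back than shut.
Start: joints at [-48.432, 2.303, 4.859, 0, -92.561, -19.12], TCP at [0.229, -0.555, 0.405] pointing down, gripper open.
Joint ranges: [-146.85, 146.85], [-73.84, 115.35], [-62.03, 85.46], [-188.31, 113.3], [-161.28, -10.13], [-171.36, 171.36]. Speed limits (degrees/s): [147.25, 147.25, 172.46, 180, 180, 180].

INTERFACE

Orientations are given as [roll, pitch, yaw] about the fixed x, y, z axes, in that order (R = Rz(yaw) Ry(pitch) Rx(roll)).
In Python, from plant import * gives the robot as it stands. The module is installed in compiled form; this text tells all that it offers.
- The arm moves only by the tool step_arm, never from a script. Its argument "steps" is a list of rows, each an object with "linear": the shift along the tool's x, y, z in m, a list of three; "rot": the turn, a rotation vector about the tool's x, y, z in degrees, a list of three; "hand": the opening, from 0 (shut) to 1 (fully open). A call has 1 to 10 rows; each row is the pose to reach, as a shift and turn from the pose commanded when the call began, along the tool's axes at that moment; what a row does not reach only later rows make up. A row lasts 1/10 s, in which the tool goes at most 50 mm and 8.59 degrees, less where a joint would pass 70% of its speed; a pose out of reach is approached as far as the arm can. A call with a gripper value outside its range is refused whole. The fingers move at their own pace and stop on an object; the grip force is fixed at half the most. Time passes only in rows, so rows that repeat a pose let the fingers close. It gives the time, the measured TCP pose, the force, the opening and the grip force at its end, in the units of the state.
- sense(): the state, without advancing time (a new reading comes with each control period).
- camera(name): name is "side" or "top"; returns the picture (420x560x3 uint8, blue, green, red); there is no depth.
- camera_model(name): a dict with "vertical_fov" (degrees; the focal length in pixels is half the picture's height over the tangent of half this angle, whatever the lens; pixels are square), "cx", "cy" (the principal point, pixels), "camera_from_world" (4x4, takes a point from world to camera coordinates). Camera axes: x right, y down, z forward; pixel columns grow to the right and rows downward; lengths in m; the calibration is good to about 2 mm. A picture is of the moment at which its call begins. camera_model takes no time and is no camera call.
- finish_job(): hands the job in; it is judged then, once.
The state is a dict: "time_s": time; "joints": joint angles; "dq": joint speeds; "joint_efforts": joint torques, N m; "eef_pos": TCP position; "ee_rot": TCP orientation; "ft_force": force on the tool from outside, world axes, zero at the start; "wrist_torque": the same for the moment, N m; "width": finger opening in m; "gripper_force": force on a finger pad.
Only numpy, scipy, OpenCV 4.12 (cv2) and the standard library are available. Lean on these libraries where they do the work, as an engineer would, in place of code of your own. Each camera call takes 0.05 s, during which the arm holds its last target. There are 200 camera calls.

## Working session

There is one attempt and no reset: what is moved stays moved. The work goes in short steps, Python scripts to look and compute and a tool call to move; the robot and the scene stay as the last step left them, time stands still between calls to the robot, and variables do not carry over. Pictures are saved under pics/ and viewed, at most 10 in all, crops included, and the job is handed in when it is done.

Besides the shell and the picture viewer there is one more tool, called after ">>>" in YAML: its name, and indented under it one key for each argument. step_arm: Moves the arm, as the interface text tells. Its arguments: {"type":"object","properties":{"steps":{"type":"array"}},"required":["steps"]}

```bash
mkdir -p pics; cat > h.py <<'E'
import numpy as np, cv2
from plant import *
def snap(name,fn):
    im=camera(name); cv2.imwrite('pics/'+fn,im); return im
def K(n):
    m=camera_model(n); f=210/np.tan(np.radians(m["vertical_fov"])/2); return f,m["cx"],m["cy"],np.array(m["camera_from_world"])
def ray(n,u,v):
    f,cx,cy,T=K(n); R=T[:3,:3]; o=-R.T@T[:3,3]; return o,R.T@np.array([(u-cx)/f,(v-cy)/f,1])
def onz(n,u,v,z):
    o,d=ray(n,u,v); return o+d*(z-o[2])/d[2]
def proj(n,p):
    f,cx,cy,T=K(n); q=T[:3,:3]@np.array(p)+T[:3,3]; return np.array([cx+f*q[0]/q[2],cy+f*q[1]/q[2]])
E
python3 - <<'E'
from h import *
a=snap('top','t0.png');b=snap('side','s0.png')
for n in('top','side'): print(n,camera_model(n))
print(sense())
E
```

```text
top {'vertical_fov': 45.01837259410924, 'cx': 274.3861322084364, 'cy': 206.4454473866907, 'camera_from_world': array([[-0.0185279 , -0.99971632,  0.0149665 ,  0.03353235],
       [-0.99779526,  0.01753403, -0.06400912,  0.55556538],
       [ 0.06372854, -0.01611946, -0.99783708,  1.48538983],
       [ 0.        ,  0.        ,  0.        ,  1.        ]])}
side {'vertical_fov': 50.9084839145812, 'cx': 276.8421279441698, 'cy': 216.4230680179386, 'camera_from_world': array([[-0.12259455,  0.99243605, -0.00642376,  0.01505839],
       [ 0.94732091,  0.11508686, -0.29889482, -0.49047965],
       [-0.2958947 , -0.04272824, -0.95426444,  1.75496997],
       [ 0.        ,  0.        ,  0.        ,  1.        ]])}
{'time_s': 0.1, 'joints': array([-4.84318512e+01,  2.33329016e+00,  4.80793225e+00, -2.40768728e-02,
       -9.25624689e+01, -1.91203104e+01]), 'dq': array([-0.06236013, -0.04719243,  0.02713789,  0.05245392,  0.01306227,
       -0.04222472]), 'joint_efforts': array([-5.22719885e-03, -3.69348550e+01,  3.48280978e+01,  6.95180699e+00,
       -4.56740207e-03, -2.37017925e-07]), 'eef_pos': array([ 0.22918662, -0.55447069,  0.40379409]), 'ee_rot': array([ 1.79909139e+02, -6.04043570e-03, -1.57551099e+02]), 'ft_force': array([ 0.3347809 , -1.61062431,  0.14605667]), 'wrist_torque': array([-0.05987965,  0.00677243, -0.01265718]), 'gripper_force': 0.0, 'width': 0.08558541730010567}
```

View pics/t0.png

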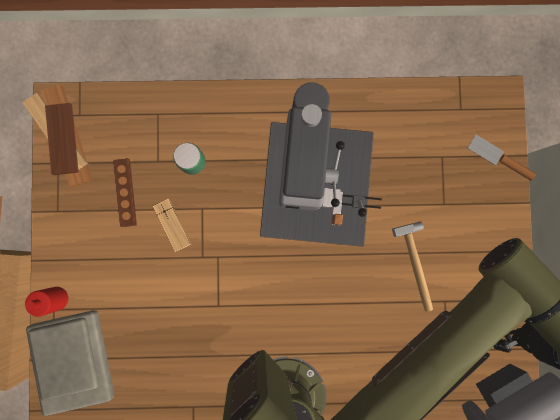

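View pics/s0.png

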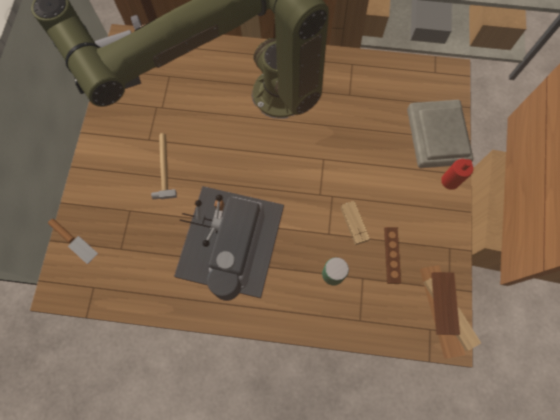

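The top view shows the rail around (172,225) with its cross near (167,210). The drill table's corners are about (272,122), (373,131), (365,245) and (261,236). The jaw grip is near (338,219) and the lock knob near (362,212). Next I'll measure them accurately.

```bash
python3 - <<'E'
from h import *
a=cv2.imread('pics/t0.png');b=cv2.imread('pics/s0.png')
def box(im,n,roi,z):
    x0,y0,x1,y1=roi; hsv=cv2.cvtColor(im,cv2.COLOR_BGR2HSV)[y0:y1,x0:x1]
    m=((hsv[...,2]>165)&(hsv[...,1]>60)).astype(np.uint8)
    m=cv2.morphologyEx(m,cv2.MORPH_CLOSE,np.ones((5,5)))
    c=max(cv2.findContours(m,0,1)[0],key=cv2.contourArea)
    r=cv2.minAreaRect(c); p=cv2.boxPoints(r)+[x0,y0]; print(n,cv2.contourArea(c)); 
    for q in p: print(q,onz(n,*q,z)[:2])
    print('c',onz(n,*p.mean(0),z))
box(a,'top',(140,185,205,265),.032); box(b,'side',(325,185,380,260),.032)
def table(im,n,roi):
    x0,y0,x1,y1=roi; s=im[y0:y1,x0:x1].astype(int)
    m=((s.max(2)<90)&(s.max(2)-s.min(2)<18)).astype(np.uint8)
    m=cv2.morphologyEx(m,cv2.MORPH_OPEN,np.ones((3,3)));m=cv2.morphologyEx(m,cv2.MORPH_CLOSE,np.ones((9,9)))
    c=max(cv2.findContours(m,0,1)[0],key=cv2.contourArea)
    h=cv2.approxPolyDP(cv2.convexHull(c),4,True)[:,0]+[x0,y0]
    for q in h: print(n,q,onz(n,*q,.02)[:2])
table(a,'top',(240,70,400,260)); table(b,'side',(160,170,300,310))
t=cv2.resize(a[120:255,140:390],None,fx=3.1,fy=3.1,interpolation=cv2.INTER_CUBIC)
cv2.imwrite('pics/c1.png',t)
E
```

```text
top 932.5
[144.00000191 211.00000191] [0.54851332 0.40524617]
[186.90974426 183.41516304] [0.62746833 0.27948696]
[215.37184143 227.68952942] [0.49594947 0.19745139]
[172.46209717 255.27436829] [0.4179876  0.32300428]
c [0.52223139 0.30134877 0.032     ]
side 65.0
[350.98275757 204.29310608] [0.44465011 0.30745838]
[354. 203.] [0.43845847 0.31782445]
[368.68965912 237.27586365] [0.55894293 0.37773868]
[365.67241669 238.56896973] [0.56488176 0.36757153]
c [0.50247038 0.34301289 0.032     ]
top [304  84] [ 0.92364368 -0.07244744]
top [322  86] [ 0.91676226 -0.12656068]
top [372 132] [ 0.77437975 -0.27322749]
top [362 245] [ 0.43726291 -0.23316527]
top [262 235] [0.47219323 0.06162983]
top [271 123] [0.80626305 0.02903377]
side [203 188] [ 0.44251366 -0.23273126]
side [281 205] [0.47340187 0.05856554]
side [259 296] [0.80611295 0.02355813]
side [225 299] [ 0.83012681 -0.08940245]
side [176 276] [ 0.77325226 -0.26927928]
```

View pics/c1.png

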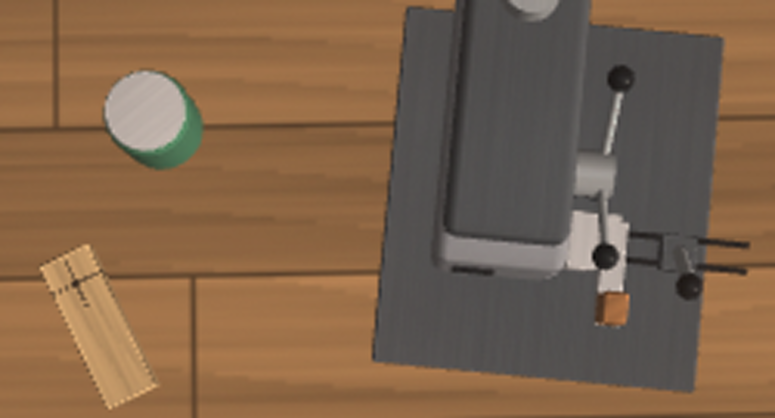

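The crop shows the rail's top corners at crop pixels (40,266), (90,244), (158,385) and (109,409), with the dot at (75,283). The table corners and lever are clear, and the fence is hidden under the head.

```bash
python3 - <<'E'
from h import *
a=cv2.imread('pics/t0.png');b=cv2.imread('pics/s0.png')
def fit(P,Q):  # Q=R P+t
    P,Q=np.array(P),np.array(Q);pc,qc=P.mean(0),Q.mean(0);H=(P-pc).T@(Q-qc)
    th=np.arctan2(H[0,1]-H[1,0],H[0,0]+H[1,1]);R=np.array([[np.cos(th),-np.sin(th)],[np.sin(th),np.cos(th)]])
    t=qc-R@pc; return th,t,np.linalg.norm(P@R.T+t-Q,axis=1)
s=lambda x,y:(140+x/3.1-.35,120+y/3.1-.35)
px=[(407,7),(722,38),(693,391),(373,360)]
Q=[onz('top',*s(*p),.02)[:2] for p in px]; P=[(.17,.1),(.17,-.21),(-.175,-.21),(-.175,.1)]
th,t,e=fit(P,Q);print('press top',np.degrees(th),t,e)
Q2=[onz('side',*p,.02)[:2] for p in [(259,296),(176,276),(203,188),(281,205)]]
r=fit(P,Q2);print('press side',np.degrees(r[0]),r[1:])
bx=[(40,266),(90,244),(158,385),(109,409)]
Q=[onz('top',*s(*p),.032)[:2] for p in bx]
r=fit([(.075,.025),(.075,-.025),(-.075,-.025),(-.075,.025)],Q);print('board top',np.degrees(r[0]),r[1:])
print('dot',onz('top',*s(75,283),.032), 'pred',r[1]+.045*np.array([np.cos(r[0]),np.sin(r[0])]))
# side view board: colour distance from top-view board colour
roi=b[190:255,330:380]; hsv=cv2.cvtColor(roi,cv2.COLOR_BGR2HSV).astype(int)
m=((hsv[...,2]>140)&(hsv[...,1]<135)).astype(np.uint8);m=cv2.morphologyEx(m,cv2.MORPH_CLOSE,np.ones((5,5)))
c=max(cv2.findContours(m,0,1)[0],key=cv2.contourArea);print(cv2.contourArea(c),cv2.minAreaRect(c))
p=cv2.boxPoints(cv2.minAreaRect(c))+[330,190]
for q in p: print(q,onz('side',*q,.032)[:2])
c,sn=np.cos(th),np.sin(th);W=lambda x,y:t+np.array([c*x-sn*y,sn*x+c*y])
for nm,p in dict(bit=(0,0),knob=(-.045-.075*np.sin(.55),-.18),grip=(-.105,-.145)).items(): print(nm,W(*p))
k=W(-.045-.075*np.sin(.55),-.18);g=W(-.105,-.145)
print('grip px',(proj('top',[*g,.089])-[140,120])*3.1,'knob px',(proj('top',[*k,.042+.075*np.cos(.55)])-[140,120])*3.1)
E
```

```text
press top -6.5005517972521725 [ 0.63099068 -0.04932383] [0.00231857 0.00275761 0.00217575 0.0027052 ]
press side -6.187789783655697 (array([ 0.63223393, -0.05056162]), array([0.00914075, 0.00994765, 0.01036915, 0.01014258]))
board top 25.11538674796733 (array([0.50685269, 0.32488298]), array([0.00093692, 0.00141702, 0.00073626, 0.00049139]))
dot [0.54766406 0.34740941 0.032     ] pred [0.54759816 0.3439829 ]
1592.5 ((24.5, 26.0), (52.0, 49.0), 90.0)
[330. 190.] [0.39919153 0.22818205]
[379. 190.] [0.37791541 0.40394545]
[379. 242.] [0.57160455 0.41439551]
[330. 242.] [0.59225194 0.24500779]
bit [ 0.63099068 -0.04932383]
knob [ 0.52695219 -0.21863388]
grip [ 0.5102499  -0.18150425]
grip px [643.52724585 309.18567688] knob px [687.06409405 289.22601272]
```

```bash
cat >> h.py <<'E'
from scipy.spatial.transform import Rotation as Ro
BIT=np.array([.6310,-.0495]); PY=-6.4
def tool(head,tilt):  # heading deg, tilt deg (body leaning back)
    h,t=np.radians([head,tilt]); u=np.array([np.cos(h),np.sin(h),0]);z=np.sin(t)*u-np.cos(t)*np.array([0,0,1]);y=np.array([-u[1],u[0],0])
    return np.c_[np.cross(y,z),y,z]
def W(x,y,z=0):
    c,s=np.cos(np.radians(PY)),np.sin(np.radians(PY));return np.array([BIT[0]+c*x-s*y,BIT[1]+s*x+c*y,z])
def go(pts,p0=None,R0=None):  # pts: (grasp point xyz, R) -> print deltas from now
    s=sense(); p=np.array(s['eef_pos']) if p0 is None else p0; R=Ro.from_euler('xyz',s['ee_rot'],degrees=True).as_matrix() if R0 is None else R0
    for g,Rt in pts:
        tp=np.array(g)-.155*Rt[:,2]
        print('tcp',tp.round(3),'lin',(R.T@(tp-p)).round(4),'rot',Ro.from_matrix(R.T@Rt).as_rotvec(degrees=True).round(2))
    return s
E
python3 - <<'E'
from h import *
u=np.array([np.cos(np.radians(25.1)),np.sin(np.radians(25.1)),0]);c=np.array([.507,.325,0])
g=c-.055*u; R=tool(25.1,40); print(g)
s=go([([.39,-.2,.26],tool(22.4,0)),([.38,.05,.26],tool(22.4,0)),(g+[0,0,.12],R),(g+[0,0,.026],R)])
print(s['time_s'])
E
```

```text
[0.45719372 0.30166903 0.        ]
tcp [ 0.39  -0.2    0.415] lin [-0.284   0.2662 -0.0108] rot [ 0.09 -0.01  0.05]
tcp [0.38  0.05  0.415] lin [-0.3702  0.5011 -0.0105] rot [ 0.09 -0.01  0.05]
tcp [0.367 0.259 0.239] lin [-0.4381  0.6993  0.1661] rot [ -0.84 -40.    -2.57]
tcp [0.367 0.259 0.145] lin [-0.4382  0.6992  0.2601] rot [ -0.84 -40.    -2.57]
0.1
```

>>> step_arm:
  steps:
    - {"linear": [-0.284, 0.266, -0.01], "rot": [0, 0, 0], "hand": 1}
    - {"linear": [-0.284, 0.266, -0.01], "rot": [0, 0, 0], "hand": 1}
    - {"linear": [-0.284, 0.266, -0.01], "rot": [0, 0, 0], "hand": 1}
    - {"linear": [-0.284, 0.266, -0.01], "rot": [0, 0, 0], "hand": 1}
    - {"linear": [-0.284, 0.266, -0.01], "rot": [0, 0, 0], "hand": 1}
    - {"linear": [-0.284, 0.266, -0.01], "rot": [0, 0, 0], "hand": 1}
    - {"linear": [-0.284, 0.266, -0.01], "rot": [0, 0, 0], "hand": 1}
    - {"linear": [-0.37, 0.5, -0.01], "rot": [0, 0, 0], "hand": 1}
    - {"linear": [-0.37, 0.5, -0.01], "rot": [0, 0, 0], "hand": 1}
    - {"linear": [-0.37, 0.5, -0.01], "rot": [0, 0, 0], "hand": 1}

```text
time_s: 1.1
eef_pos: [0.3766, -0.0843, 0.414]
ee_rot: [180.0, 0.0, -157.6]
ft_force: [1.1, 0.5, -0.3]
width: 0.0852
gripper_force: 0.0
```

```bash
python3 - <<'E'
from h import *
u=np.array([np.cos(np.radians(25.1)),np.sin(np.radians(25.1)),0]);c=np.array([.507,.325,0])
g=c-.055*u; R=tool(25.1,40)
s=go([([.38,.05,.26],tool(22.4,0)),(g+[0,0,.12],R),(g+[0,0,.026],R)])
print(s['time_s'],s['joints'].round(1),s['eef_pos'])
E
```

```text
tcp [0.38  0.05  0.415] lin [-0.0544  0.1228 -0.001 ] rot [0.02 0.01 0.03]
tcp [0.367 0.259 0.239] lin [-0.1222  0.3213  0.1754] rot [ -0.92 -39.98  -2.57]
tcp [0.367 0.259 0.145] lin [-0.1222  0.3213  0.2694] rot [ -0.92 -39.98  -2.57]
1.1 [ 18.  -31.9 -22.1  -0.  -99.8 -85.6] [ 0.37660235 -0.08426245  0.41397749]
```

>>> step_arm:
  steps:
    - {"linear": [-0.122, 0.321, 0.1], "rot": [0, 0, 0], "hand": 1}
    - {"linear": [-0.122, 0.321, 0.1], "rot": [0, 0, 0], "hand": 1}
    - {"linear": [-0.122, 0.321, 0.1], "rot": [0, 0, 0], "hand": 1}
    - {"linear": [-0.122, 0.321, 0.175], "rot": [-0.9, -40, -2.6], "hand": 1}
    - {"linear": [-0.122, 0.321, 0.175], "rot": [-0.9, -40, -2.6], "hand": 1}
    - {"linear": [-0.122, 0.321, 0.175], "rot": [-0.9, -40, -2.6], "hand": 1}
    - {"linear": [-0.122, 0.321, 0.175], "rot": [-0.9, -40, -2.6], "hand": 1}
    - {"linear": [-0.122, 0.321, 0.175], "rot": [-0.9, -40, -2.6], "hand": 1}
    - {"linear": [-0.122, 0.321, 0.175], "rot": [-0.9, -40, -2.6], "hand": 1}
    - {"linear": [-0.122, 0.321, 0.175], "rot": [-0.9, -40, -2.6], "hand": 1}

```text
time_s: 2.1
eef_pos: [0.3671, 0.2571, 0.238]
ee_rot: [-179.8, 39.9, -154.7]
ft_force: [0.1, -0.0, 0.4]
width: 0.0857
gripper_force: 0.0
```

```bash
python3 - <<'E'
from h import *
u=np.array([np.cos(np.radians(25.1)),np.sin(np.radians(25.1)),0]);c=np.array([.507,.325,0])
g=c-.055*u; R=tool(25.1,40)
s=go([(g+[0,0,.12],R),(g+[0,0,.026],R)])
print(s['time_s'],s['joints'].round(1),s['eef_pos'],s['dq'].round(1))
im=snap('top','t1.png')
E
```

```text
tcp [0.367 0.259 0.239] lin [-0.0011  0.0021  0.    ] rot [-0.07 -0.15  0.15]
tcp [0.367 0.259 0.145] lin [0.0591 0.0024 0.0722] rot [-0.07 -0.15  0.15]
2.1 [  65.5  -39.7  -61.3   37.9  -42.6 -152.8] [0.36708568 0.25708371 0.23800827] [-1.2 -1.2  1.8 -1.7 -0.8  0.9]
```

View pics/t1.png

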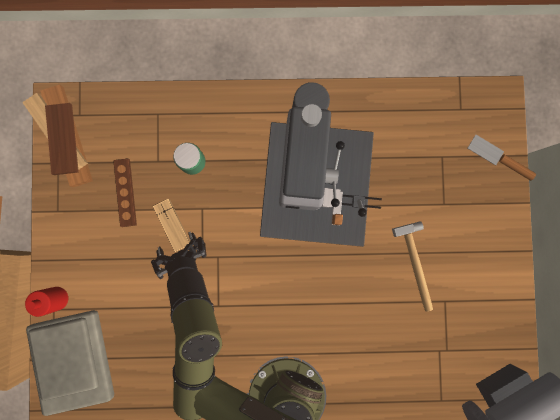

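The picture shows the gripper at about (180,255), lined up with the rail's near end. J3 is near its limit, so I'll use a 35° tilt and grasp 60 mm behind the rail's middle.

```bash
python3 - <<'E'
from h import *
u=np.array([np.cos(np.radians(25.1)),np.sin(np.radians(25.1)),0]);c=np.array([.507,.325,0])
g=c-.06*u; R=tool(25.1,35)
s=go([(g+[0,0,.08],R),(g+[0,0,.026],R)])
E
```

```text
tcp [0.372 0.262 0.207] lin [0.0156 0.0025 0.0287] rot [-0.04  4.91  0.04]
tcp [0.372 0.262 0.153] lin [0.0502 0.0025 0.0701] rot [-0.04  4.91  0.04]
```

>>> step_arm:
  steps:
    - {"linear": [0.0156, 0.0025, 0.0287], "rot": [0, 4.9, 0], "hand": 1}
    - {"linear": [0.03, 0.0025, 0.046], "rot": [0, 4.9, 0], "hand": 1}
    - {"linear": [0.04, 0.0025, 0.058], "rot": [0, 4.9, 0], "hand": 1}
    - {"linear": [0.0502, 0.0025, 0.07], "rot": [0, 4.9, 0], "hand": 1}
    - {"linear": [0.0502, 0.0025, 0.07], "rot": [0, 4.9, 0], "hand": 1}
    - {"linear": [0.0502, 0.0025, 0.07], "rot": [0, 4.9, 0], "hand": 1}

```text
time_s: 2.75
eef_pos: [0.3813, 0.2668, 0.1606]
ee_rot: [180.0, 34.4, -154.9]
ft_force: [0.2, -0.0, 0.9]
width: 0.0855
gripper_force: 0.0
```

```bash
python3 - <<'E'
from h import *
u=np.array([np.cos(np.radians(25.1)),np.sin(np.radians(25.1)),0]);c=np.array([.507,.325,0])
g=c-.06*u; R=tool(25.1,35)
s=go([(g+[0,0,.026],R)]);print(s['joints'].round(1),s['ft_force'])
E
```

```text
tcp [0.372 0.262 0.153] lin [ 0.0128 -0.0006  0.0004] rot [ 0.   -0.59 -0.04]
[  62.5  -28.8  -61.9   37.6  -34.3 -154.8] [ 0.1508429  -0.0197631   0.89579421]
```

```bash
cat > kin.py <<'E'
from h import *
S=[([-48.43,2.333,4.808,0,-92.56,-19.12],(.22919,-.55447,.40379),(179.909,0,-157.55)),
([18.0,-31.9,-22.1,0,-99.8,-85.6],(.3766,-.08426,.41398),(180,0,-157.6)),
([65.5,-39.7,-61.3,37.9,-42.6,-152.8],(.36709,.25708,.23801),(-179.8,39.9,-154.7)),
([62.5,-28.8,-61.9,37.6,-34.3,-154.8],(.3813,.2668,.1606),(180,34.4,-154.9))]
A=[];B=[]
for q,p,r in S:
    q=np.radians(q);z=Ro.from_euler('xyz',r,degrees=True).as_matrix()[:,2];Z=Ro.from_euler('z',-q[0]).as_matrix();p=Z@p;z=Z@z;f=q[2]-q[1]
    # unknown a1,L2,L3,e,h,d6,o
    A+=[[1,np.sin(q[1]),np.cos(f),-np.sin(f),0,z[0],0],[0,0,0,0,0,z[1],1],[0,np.cos(q[1]),np.sin(f),np.cos(f),1,z[2],0]];B+=list(p)
X,res,rk,_=np.linalg.lstsq(A,B,rcond=None)
a1,L2,L3,e,h,d6,o=X
def j3(tcp,zt):
    w=np.array(tcp)-d6*zt; r=np.sqrt(w[0]**2+w[1]**2-o*o)-a1; z=w[2]-h; D2=r*r+z*z; l3=np.hypot(L3,e);be=np.arctan2(e,L3)
    return np.degrees(np.arcsin((D2-L2**2-l3**2)/(2*L2*l3))-be)
E
python3 - <<'E'
from kin import *
print(X.round(4),rk,np.abs(np.array(A)@X-B).max())
for q,p,r in S: print(q[2],j3(p,Ro.from_euler('xyz',r,degrees=True).as_matrix()[:,2]))
for t in (0,10,15,20,25,30,35):
    R=tool(25.1,t);u=tool(25.1,0)[:,0]*-1
    out=[]
    for gx in(-.065,-.055,-.045,-.03): 
        g=np.array([.507,.325,.026])+gx*u; out.append(j3(g-.155*R[:,2],R[:,2]).round(1))
    P=tool(PY,t); o2=[j3(W(x,0,.046)-.155*P[:,2],P[:,2]).round(1) for x in (-.16,-.15,-.14,-.13,-.12,-.11)]
    print(t,out,o2)
E
```

```text
[ 0.2091  0.3491  0.3385  0.1026  0.0398  0.0864 -0.1925] 7 0.0250807434884657
4.808 3.248401075449069
-22.1 -21.31578710229304
-61.3 -56.94109059788666
-61.9 -65.06341402885938
0 [np.float64(-43.1), np.float64(-41.5), np.float64(-39.8), np.float64(-37.3)] [np.float64(-50.3), np.float64(-48.9), np.float64(-47.5), np.float64(-46.0), np.float64(-44.5), np.float64(-43.0)]
10 [np.float64(-50.0), np.float64(-48.5), np.float64(-47.0), np.float64(-44.7)] [np.float64(-56.1), np.float64(-54.9), np.float64(-53.7), np.float64(-52.4), np.float64(-51.0), np.float64(-49.7)]
15 [np.float64(-53.6), np.float64(-52.1), np.float64(-50.7), np.float64(-48.4)] [np.float64(-59.1), np.float64(-58.0), np.float64(-56.8), np.float64(-55.6), np.float64(-54.4), np.float64(-53.1)]
20 [np.float64(-57.2), np.float64(-55.8), np.float64(-54.4), np.float64(-52.2)] [np.float64(-62.2), np.float64(-61.2), np.float64(-60.1), np.float64(-59.0), np.float64(-57.8), np.float64(-56.5)]
25 [np.float64(-60.8), np.float64(-59.5), np.float64(-58.1), np.float64(-56.0)] [np.float64(-65.3), np.float64(-64.3), np.float64(-63.4), np.float64(-62.3), np.float64(-61.2), np.float64(-60.1)]
30 [np.float64(-64.5), np.float64(-63.2), np.float64(-61.9), np.float64(-59.8)] [np.float64(-68.3), np.float64(-67.5), np.float64(-66.7), np.float64(-65.7), np.float64(-64.7), np.float64(-63.6)]
35 [np.float64(-68.1), np.float64(-66.9), np.float64(-65.7), np.float64(-63.7)] [np.float64(-71.4), np.float64(-70.7), np.float64(-70.0), np.float64(-69.1), np.float64(-68.2), np.float64(-67.2)]
```

```bash
python3 - <<'E'
from h import *
u=-tool(25.1,0)[:,0];c=np.array([.507,.325,0])
g=c-.06*u; R=tool(25.1,20)
s=go([(g+[0,0,.04],R),(g+[0,0,.025],R)]);print(s['dq'].round(1))
E
```

```text
tcp [0.405 0.277 0.186] lin [-0.0352 -0.0006 -0.0063] rot [ 1.000e-02  1.441e+01 -4.000e-02]
tcp [0.405 0.277 0.171] lin [-0.0268 -0.0006  0.0061] rot [ 1.000e-02  1.441e+01 -4.000e-02]
[ 0.6 -0.9  0.3  0.5  0.2 -0.1]
```

>>> step_arm:
  steps:
    - {"linear": [-0.0352, -0.0006, -0.0063], "rot": [0, 14.4, 0], "hand": 1}
    - {"linear": [-0.0352, -0.0006, -0.0063], "rot": [0, 14.4, 0], "hand": 1}
    - {"linear": [-0.0352, -0.0006, -0.0063], "rot": [0, 14.4, 0], "hand": 1}
    - {"linear": [-0.0268, -0.0006, 0.0061], "rot": [0, 14.4, 0], "hand": 1}
    - {"linear": [-0.0268, -0.0006, 0.0061], "rot": [0, 14.4, 0], "hand": 1}
    - {"linear": [-0.0268, -0.0006, 0.0061], "rot": [0, 14.4, 0], "hand": 1}

```text
time_s: 3.35
eef_pos: [0.404, 0.277, 0.1698]
ee_rot: [-179.9, 20.1, -154.8]
ft_force: [0.1, 0.5, 0.4]
width: 0.0855
gripper_force: 0.0
```

```bash
python3 - <<'E'
from h import *
u=-tool(25.1,0)[:,0];c=np.array([.507,.325,0])
g=c-.06*u; R=tool(25.1,20)
s=go([(g+[0,0,.025],R)]);print(s['joints'].round(1))
E
```

```text
tcp [0.405 0.277 0.171] lin [-0.0009 -0.0002 -0.0005] rot [-0.04  0.08  0.1 ]
[  61.7  -18.8  -45.6   16.   -48.1 -135.7]
```

>>> step_arm:
  steps:
    - {"linear": [-0.0005, 0, 0], "rot": [0, 0, 0], "hand": 0}
    - {"linear": [-0.0005, 0, 0], "rot": [0, 0, 0], "hand": 0}
    - {"linear": [-0.0005, 0, 0], "rot": [0, 0, 0], "hand": 0}
    - {"linear": [-0.0005, 0, 0], "rot": [0, 0, 0], "hand": 0}
    - {"linear": [-0.0005, 0, 0], "rot": [0, 0, 0], "hand": 0}
    - {"linear": [-0.0005, 0, 0], "rot": [0, 0, 0], "hand": 0}
    - {"linear": [-0.0005, 0, 0], "rot": [0, 0, 0], "hand": 0}

```text
time_s: 4.05
eef_pos: [0.4048, 0.2781, 0.1709]
ee_rot: [180.0, 20.1, -154.8]
ft_force: [-3.9, -1.0, 5.9]
width: 0.0489
gripper_force: 65.0
```

```bash
python3 - <<'E'
from h import *
s=sense(); R0=Ro.from_euler('xyz',s['ee_rot'],degrees=True).as_matrix()
print(s['eef_pos'],s['ee_rot'],s['width'],s['gripper_force'],s['ft_force'])
up=np.array([0,0,.06]); g=s['eef_pos']+.155*R0[:,2]; print('g',g)
P=tool(PY,20); z0=g[2]
go([(g+up,R0),(W(-.19,.03,z0+.06),P),(W(-.14,0,z0+.06),P)])
E
```

```text
[0.40480167 0.27806203 0.17094789] [ 179.9814563    20.07345886 -154.81907121] 0.048947766010764795 65.01201510429382 [-3.91678011 -1.03959796  5.89992135]
g [0.4529245  0.30074278 0.02536363]
tcp [0.405 0.278 0.231] lin [-0.0206  0.     -0.0564] rot [0. 0. 0.]
tcp [0.393 0.007 0.231] lin [ 0.0977 -0.2398 -0.0997] rot [10.84  0.07 29.67]
tcp [ 0.439 -0.028  0.231] lin [ 0.0725 -0.2916 -0.0905] rot [10.84  0.07 29.67]
```

```bash
python3 - <<'E'
from h import *
s=sense(); R0=Ro.from_euler('xyz',s['ee_rot'],degrees=True).as_matrix()
g=s['eef_pos']+.155*R0[:,2]
go([(W(-.18,.03,g[2]+.055),tool(PY,20)),(W(-.157,-.006,g[2]+.055),tool(PY,20))])
E
```

```text
tcp [0.403 0.006 0.226] lin [ 0.0914 -0.2451 -0.0921] rot [10.84  0.07 29.67]
tcp [ 0.422 -0.032  0.226] lin [ 0.0907 -0.2878 -0.0919] rot [10.84  0.07 29.67]
```

>>> step_arm:
  steps:
    - {"linear": [-0.0103, 0, -0.0282], "rot": [0, 0, 0], "hand": 0}
    - {"linear": [-0.0206, 0, -0.0564], "rot": [0, 0, 0], "hand": 0}
    - {"linear": [-0.0206, 0, -0.0564], "rot": [0, 0, 0], "hand": 0}
    - {"linear": [-0.0206, 0, -0.0564], "rot": [0, 0, 0], "hand": 0}

```text
time_s: 4.45
eef_pos: [0.4045, 0.2776, 0.2294]
ee_rot: [180.0, 19.9, -154.9]
ft_force: [-0.8, -0.3, -2.3]
width: 0.0488
gripper_force: 64.2
```

```bash
python3 - <<'E'
from h import *
P=tool(PY,20)
s=go([(W(-.18,.03,.083),P),(W(-.157,-.006,.083),P)]);print(s['eef_pos'],s['joints'].round(1),s['ft_force'],s['wrist_torque'])
E
```

```text
tcp [0.403 0.006 0.229] lin [ 0.11   -0.2449 -0.0392] rot [10.8  -0.07 29.63]
tcp [ 0.422 -0.032  0.229] lin [ 0.1093 -0.2876 -0.039 ] rot [10.8  -0.07 29.63]
[0.40449496 0.27756438 0.22944739] [  61.9  -21.9  -40.8   14.2  -55.8 -133.2] [-0.76528274 -0.33013947 -2.26667301] [-0.62192104  1.31898956  0.05402805]
```

>>> step_arm:
  steps:
    - {"linear": [0.11, -0.245, -0.039], "rot": [10.8, 0, 29.6], "hand": 0}
    - {"linear": [0.11, -0.245, -0.039], "rot": [10.8, 0, 29.6], "hand": 0}
    - {"linear": [0.11, -0.245, -0.039], "rot": [10.8, 0, 29.6], "hand": 0}
    - {"linear": [0.11, -0.245, -0.039], "rot": [10.8, 0, 29.6], "hand": 0}
    - {"linear": [0.11, -0.245, -0.039], "rot": [10.8, 0, 29.6], "hand": 0}
    - {"linear": [0.11, -0.245, -0.039], "rot": [10.8, 0, 29.6], "hand": 0}
    - {"linear": [0.11, -0.245, -0.039], "rot": [10.8, 0, 29.6], "hand": 0}
    - {"linear": [0.1093, -0.2876, -0.039], "rot": [10.8, 0, 29.6], "hand": 0}
    - {"linear": [0.1093, -0.2876, -0.039], "rot": [10.8, 0, 29.6], "hand": 0}
    - {"linear": [0.1093, -0.2876, -0.039], "rot": [10.8, 0, 29.6], "hand": 0}

```text
time_s: 5.45
eef_pos: [0.4217, -0.0326, 0.2275]
ee_rot: [-179.9, 19.8, 173.5]
ft_force: [-0.9, 0.6, -2.5]
width: 0.0491
gripper_force: 64.6
```

```bash
python3 - <<'E'
from h import *
P=tool(PY,20)
s=go([(W(-.157,-.006,.083),P),(W(-.157,-.006,.0465),P)]);print(s['eef_pos'],s['joints'].round(1),s['ft_force'])
a=snap('top','t2.png')
cv2.imwrite('pics/c2.png',cv2.resize(a[140:270,230:400],None,fx=4,fy=4,interpolation=cv2.INTER_CUBIC))
E
```

```text
tcp [ 0.422 -0.032  0.229] lin [-0.0002  0.0005 -0.0012] rot [-0.13 -0.2  -0.06]
tcp [ 0.422 -0.032  0.192] lin [0.0121 0.0006 0.0332] rot [-0.13 -0.2  -0.06]
[ 0.42172971 -0.03261685  0.22745753] [  27.7  -36.3  -49.7   12.7  -60.7 -128.9] [-0.86406328  0.61964824 -2.5308582 ]
```

View pics/c2.png

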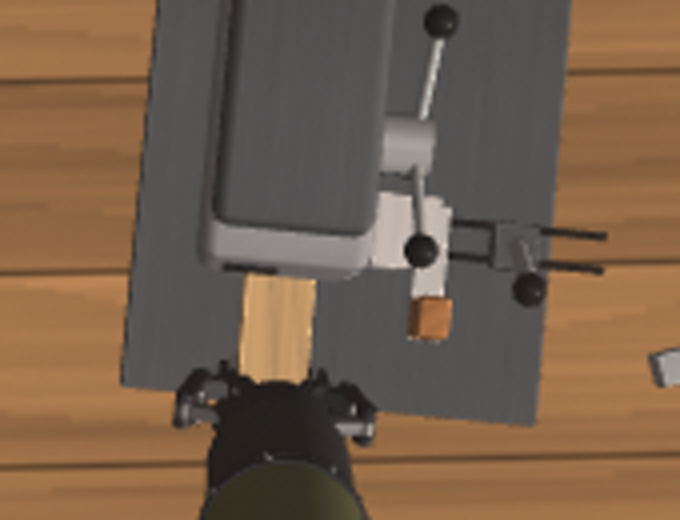

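The crop shows the rail held straight, with its edges at crop x≈243 and 315, just under the head's front. I'll check its offset, then descend.

```bash
python3 - <<'E'
from h import *
def press(p):
    c,s=np.cos(np.radians(PY)),np.sin(np.radians(PY));d=np.array(p[:2])-BIT;return np.array([c*d[0]+s*d[1],-s*d[0]+c*d[1]])
for u,v in [(245,285),(241,370),(317,285),(311,370)]: print(press(onz('top',230+u/4-.4,140+v/4-.4,.0895)))
E
```

```text
[-0.09532376  0.01739386]
[-0.15526239  0.01474803]
[-0.09054836 -0.03325884]
[-0.15066327 -0.03436467]
```

>>> step_arm:
  steps:
    - {"linear": [0.003, 0.0005, 0.008], "rot": [0, 0, 0], "hand": 0}
    - {"linear": [0.006, 0.0005, 0.0165], "rot": [0, 0, 0], "hand": 0}
    - {"linear": [0.009, 0.0005, 0.0245], "rot": [0, 0, 0], "hand": 0}
    - {"linear": [0.0105, 0.0005, 0.0285], "rot": [0, 0, 0], "hand": 0}
    - {"linear": [0.0105, 0.0005, 0.0285], "rot": [0, 0, 0], "hand": 0}

```text
time_s: 6.0
eef_pos: [0.4216, -0.0312, 0.1978]
ee_rot: [-179.9, 19.9, 173.7]
ft_force: [0.1, -0.7, -1.8]
width: 0.0488
gripper_force: 64.6
```

>>> step_arm:
  steps:
    - {"linear": [0.001, 0, 0.003], "rot": [0, 0, 0], "hand": 0}
    - {"linear": [0.0024, 0, 0.0066], "rot": [0, 0, 0], "hand": 0}
    - {"linear": [0.0024, 0, 0.0066], "rot": [0, 0, 0], "hand": 0}
    - {"linear": [0.0024, 0, 0.0066], "rot": [0, 0, 0], "hand": 0}

```text
time_s: 6.4
eef_pos: [0.4219, -0.0315, 0.192]
ee_rot: [-180.0, 20.0, 173.7]
ft_force: [0.3, 0.0, -2.2]
width: 0.0491
gripper_force: 64.5
```

>>> step_arm:
  steps:
    - {"linear": [0.0004, 0, 0.001], "rot": [0, 0, 0], "hand": 0}
    - {"linear": [0.0007, 0, 0.0019], "rot": [0, 0, 0], "hand": 0}
    - {"linear": [0.0007, 0, 0.0019], "rot": [0, 0, 0], "hand": 0}

```text
time_s: 6.7
eef_pos: [0.4223, -0.0313, 0.1909]
ee_rot: [-180.0, 20.1, 173.7]
ft_force: [-2.6, -1.0, 3.1]
width: 0.0483
gripper_force: 65.2
```

>>> step_arm:
  steps:
    - {"linear": [0, 0.002, 0], "rot": [0, 0, 0], "hand": 0}
    - {"linear": [0, 0.004, 0], "rot": [0, 0, 0], "hand": 0}
    - {"linear": [0, 0.005, 0], "rot": [0, 0, 0], "hand": 0}
    - {"linear": [0, 0.005, 0], "rot": [0, 0, 0], "hand": 0}

```text
time_s: 7.1
eef_pos: [0.4228, -0.0265, 0.1909]
ee_rot: [-179.9, 20.1, 173.7]
ft_force: [0.2, -5.2, 4.8]
width: 0.0485
gripper_force: 65.3
```

>>> step_arm:
  steps:
    - {"linear": [0, 0.001, 0], "rot": [0, 0, 0], "hand": 0}
    - {"linear": [0, 0.0015, 0], "rot": [0, 0, 0], "hand": 0}
    - {"linear": [0, 0.0015, 0], "rot": [0, 0, 0], "hand": 0}

```text
time_s: 7.4
eef_pos: [0.4229, -0.0257, 0.191]
ee_rot: [-179.9, 20.1, 173.6]
ft_force: [0.9, -9.3, 5.4]
width: 0.0489
gripper_force: 65.2
```

>>> step_arm:
  steps:
    - {"linear": [0, -0.001, 0], "rot": [0, 0, 0], "hand": 0}
    - {"linear": [0, -0.001, 0], "rot": [0, 0, 0], "hand": 1}
    - {"linear": [0, -0.001, 0], "rot": [0, 0, 0], "hand": 1}
    - {"linear": [0, -0.001, 0], "rot": [0, 0, 0], "hand": 1}
    - {"linear": [0, -0.001, 0], "rot": [0, 0, 0], "hand": 1}
    - {"linear": [0, -0.001, 0], "rot": [0, 0, 0], "hand": 1}
    - {"linear": [0, -0.001, -0.02], "rot": [0, 0, 0], "hand": 1}
    - {"linear": [0, -0.001, -0.05], "rot": [0, 0, 0], "hand": 1}
    - {"linear": [0, -0.001, -0.05], "rot": [0, 0, 0], "hand": 1}

```text
time_s: 8.3
eef_pos: [0.4059, -0.0236, 0.2411]
ee_rot: [179.9, 20.4, 173.7]
ft_force: [0.3, 0.7, -0.0]
width: 0.0854
gripper_force: 0.0
```

```bash
python3 - <<'E'
from h import *
s=sense();print(s['eef_pos'],s['joints'].round(1),s['width'])
go([(W(-.2,0,.10),tool(PY,0)),(W(-.2,0,.06),tool(PY,12))])
E
```

```text
[ 0.40593351 -0.02359423  0.24109404] [  30.6  -40.9  -51.1   13.4  -63.9 -131.2] 0.08535332495165245
tcp [ 0.432 -0.027  0.255] lin [-0.0297 -0.0007 -0.0038] rot [ 0.14 20.37  0.09]
tcp [ 0.4   -0.024  0.212] lin [ 0.0156 -0.0007  0.0257] rot [0.15 8.37 0.08]
```

```bash
python3 - <<'E'
from h import *
s=go([(W(-.205,0,.105),tool(PY,12))])
E
```

```text
tcp [ 0.395 -0.023  0.257] lin [ 0.0046 -0.0006 -0.0183] rot [0.15 8.37 0.08]
```

>>> step_arm:
  steps:
    - {"linear": [0, 0, -0.03], "rot": [0, 0, 0], "hand": 1}
    - {"linear": [0.005, 0, -0.018], "rot": [0, 8.4, 0], "hand": 0.3}
    - {"linear": [0.005, 0, -0.018], "rot": [0, 8.4, 0], "hand": 0.3}
    - {"linear": [0.005, 0, -0.018], "rot": [0, 8.4, 0], "hand": 0.3}

```text
time_s: 8.7
eef_pos: [0.395, -0.0229, 0.2515]
ee_rot: [-179.9, 11.7, 173.6]
ft_force: [0.3, 0.2, 0.3]
width: 0.0438
gripper_force: 0.0
```

```bash
python3 - <<'E'
from h import *
s=go([(W(-.205,0,.105),tool(PY,12)),(W(-.205,0,.05),tool(PY,12))]);print(s['eef_pos'],s['joints'].round(1),s['width'])
a=snap('top','t3.png');b=snap('side','s3.png')
A=cv2.resize(a[140:270,240:380],None,fx=4,fy=4,interpolation=cv2.INTER_CUBIC)
cv2.imwrite('pics/c3.png',A)
B=cv2.resize(b[160:260,180:310],None,fx=5,fy=5,interpolation=cv2.INTER_CUBIC);cv2.imwrite('pics/c3s.png',B)
E
```

```text
tcp [ 0.395 -0.023  0.257] lin [-0.0013 -0.0001 -0.005 ] rot [-0.08 -0.33  0.03]
tcp [ 0.395 -0.023  0.202] lin [ 0.0099 -0.0001  0.0489] rot [-0.08 -0.33  0.03]
[ 0.39504386 -0.02289885  0.25148696] [  29.7  -38.   -45.5    7.2  -73.2 -127.6] 0.04382406983242786
```

View pics/c3.png

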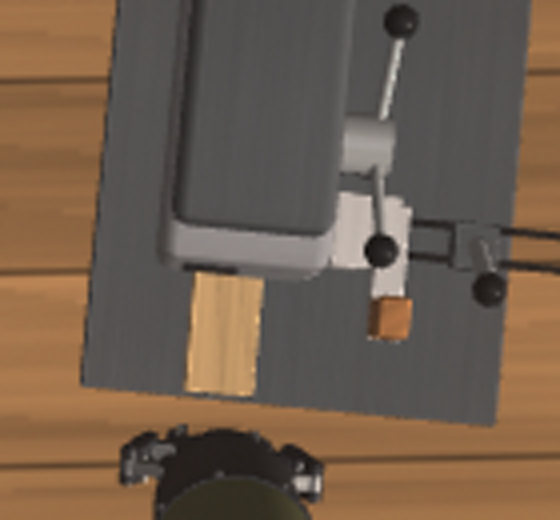

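View pics/c3s.png

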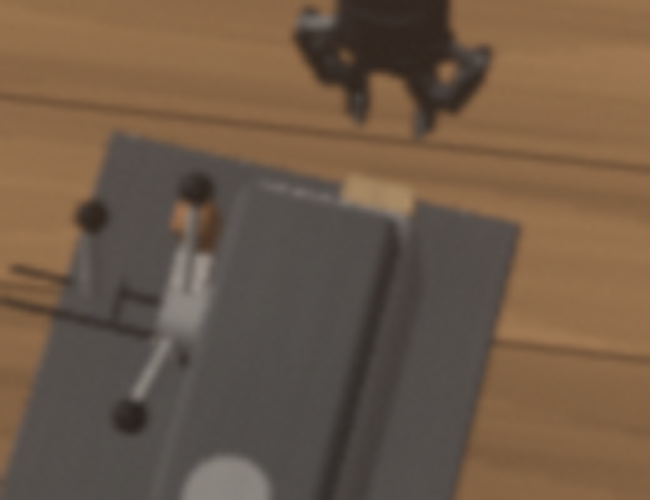

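The crop shows the rail on the table, its near end from (186,391) to (256,395) next to the table's front edge. The side crop shows that end at about (345,180)-(412,190), with the gripper clear. I'll measure the rail end against the table edge at sub-pixel level.

```bash
cat >> h.py <<'E'
def press(p):
    c,s=np.cos(np.radians(PY)),np.sin(np.radians(PY));d=np.array(p[:2])-BIT;return np.array([c*d[0]+s*d[1],-s*d[0]+c*d[1]])
def cross(im,n,fix,z,rng,axis,ch=2):  # scan along axis, threshold midpoint crossing
    t=np.arange(rng[0],rng[1],.0005);out=[]
    for f in fix:
        P=np.array([proj(n,W(*((x,f) if axis==0 else (f,x)),z)) for x in t],np.float32)
        v=cv2.remap(im,P[None,:,0],P[None,:,1],cv2.INTER_LINEAR)[0,:,ch].astype(float)
        lo,hi=np.median(v[:12]),np.median(v[-12:]);m=(lo+hi)/2
        k=np.where(np.diff(np.sign(v-m)))[0];out.append(t[k[len(k)//2]] if len(k) else np.nan)
    return np.array(out)
E
python3 - <<'E'
from h import *
a=cv2.imread('pics/t3.png')
print(camera_model('top')['cx'])
fe=np.r_[-.16:-.05:.01,.05:.085:.01];e=cross(a,'top',fe,.02,(-.2,-.155),0)
p=np.polyfit(fe,e,1);print('front edge',e.round(4),p)
fl=np.arange(-.15,.1,.02);print('left',cross(a,'top',fl,.02,(.08,.12),1).round(4))
fr=np.r_[-.15:-.08:.01,.0:.15:.02];print('right',cross(a,'top',fr,.02,(-.225,-.19),1).round(4))
fy=np.arange(-.018,.019,.006)
for ch in (0,1,2): print('rail end',cross(a,'top',fy,.052,(-.2,-.14),0,ch).round(4))
fx=np.arange(-.155,-.1,.01);print('rail L',cross(a,'top',fx,.052,(.01,.04),1).round(4),'R',cross(a,'top',fx,.052,(-.045,-.01),1).round(4))
t0=cv2.imread('pics/t0.png');print('back',cross(t0,'top',np.r_[-.2:-.1:.01,.07,.08],.02,(.15,.19),0).round(4),'front0',cross(t0,'top',fe,.02,(-.2,-.155),0).round(4))
s=sense();print(press(s['eef_pos']))
E
```

```text
274.3861322084364
front edge [-0.1755 -0.1755 -0.1755 -0.1755 -0.175  -0.1755 -0.175  -0.175  -0.1755
 -0.175  -0.175  -0.174  -0.1745 -0.175  -0.174 ] [ 0.00506579 -0.1747125 ]
left [0.1    0.101  0.1    0.1015 0.101  0.1005 0.101  0.101  0.1    0.1005
 0.1    0.1    0.1005]Traceback (most recent call last):
  File "<stdin>", line 7, in <module>
  File "h.py", line 31, in cross
    P=np.array([proj(n,W(*((x,f) if axis==0 else (f,x)),z)) for x in t],np.float32)
                ~~~~^^^^^^^^^^^^^^^^^^^^^^^^^^^^^^^^^^^^^^^
  File "h.py", line 12, in proj
    f,cx,cy,T=K(n); q=T[:3,:3]@np.array(p)+T[:3,3]; return np.array([cx+f*q[0]/q[2],cy+f*q[1]/q[2]])
              ~^^^
  File "h.py", line 6, in K
    m=camera_model(n); f=210/np.tan(np.radians(m["vertical_fov"])/2); return f,m["cx"],m["cy"],np.array(m["camera_from_world"])
ValueError: time passes only in moves, steps and waits
```

```bash
sed -i 's/^def K(n):/import functools\n@functools.lru_cache\ndef K(n):/' h.py
python3 - <<'E'
from h import *
a=cv2.imread('pics/t3.png')
fr=np.r_[-.15:-.08:.01,.0:.15:.02];print('right',cross(a,'top',fr,.02,(-.225,-.19),1).round(4))
fy=np.arange(-.018,.019,.006)
for ch in (0,1,2): print('rail end',cross(a,'top',fy,.052,(-.2,-.14),0,ch).round(4))
fx=np.arange(-.155,-.1,.01);print('rail L',cross(a,'top',fx,.052,(.01,.04),1).round(4),'R',cross(a,'top',fx,.052,(-.045,-.01),1).round(4))
t0=cv2.imread('pics/t0.png');print('back',cross(t0,'top',np.r_[-.2:-.1:.01,.07,.08],.02,(.15,.19),0).round(4))
s=sense();print(press(s['eef_pos']),s['time_s'])
E
```

```text
right [-0.209  -0.209  -0.209  -0.209  -0.209  -0.209  -0.2095 -0.2095 -0.209
 -0.21   -0.209  -0.209  -0.2095 -0.2095 -0.2095]
rail end [-0.19   -0.19   -0.19   -0.19   -0.176  -0.1715 -0.1725]
rail end [-0.1755 -0.175  -0.175  -0.1745 -0.17   -0.1705 -0.171 ]
rail end [-0.1715 -0.175  -0.175  -0.175  -0.1765 -0.1775 -0.1775]
rail L [0.023  0.024  0.0235 0.023  0.024  0.024 ] R [-0.026  -0.0255 -0.026  -0.027  -0.0265 -0.026 ]
back [0.1695 0.17   0.169  0.17   0.17   0.1695 0.1695 0.1705 0.1695 0.17
 0.1695 0.17  ]
[-2.37700062e-01  2.50092702e-05] 8.8
```

>>> step_arm:
  steps:
    - {"linear": [0.004, -0.001, 0.02], "rot": [0, 0, 0], "hand": 0.3}
    - {"linear": [0.007, -0.001, 0.036], "rot": [0, 0, 0], "hand": 0.3}
    - {"linear": [0.0099, -0.001, 0.0489], "rot": [0, 0, 0], "hand": 0.3}
    - {"linear": [0.0099, -0.001, 0.0489], "rot": [0, 0, 0], "hand": 0.3}
    - {"linear": [0.0099, -0.001, 0.0489], "rot": [0, 0, 0], "hand": 0.3}

```text
time_s: 9.3
eef_pos: [0.3949, -0.0239, 0.2025]
ee_rot: [-179.9, 11.6, 173.7]
ft_force: [0.0, -0.1, 0.0]
width: 0.0257
gripper_force: 0.0
```

```bash
python3 - <<'E'
from h import *
P=tool(PY,12)
s=go([(W(x,-.001,.05),P) for x in(-.195,-.18,-.16,-.15,-.14,-.13)]);print(s['eef_pos'],s['joints'].round(1),s['width'],s['ft_force'])
E
```

```text
tcp [ 0.405 -0.025  0.202] lin [-0.0099 -0.0002  0.0029] rot [-0.05 -0.36  0.09]
tcp [ 0.42  -0.027  0.202] lin [-0.0246 -0.0002  0.0059] rot [-0.05 -0.36  0.09]
tcp [ 0.44  -0.029  0.202] lin [-0.0442 -0.0002  0.01  ] rot [-0.05 -0.36  0.09]
tcp [ 0.45  -0.03   0.202] lin [-0.054  -0.0002  0.012 ] rot [-0.05 -0.36  0.09]
tcp [ 0.46  -0.031  0.202] lin [-0.0638 -0.0002  0.014 ] rot [-0.05 -0.36  0.09]
tcp [ 0.47  -0.032  0.202] lin [-0.0736 -0.0003  0.016 ] rot [-0.05 -0.36  0.09]
[ 0.3948615  -0.02386181  0.20245854] [  29.6  -36.7  -50.     7.4  -67.4 -128.2] 0.02572537658871111 [ 0.04816641 -0.10997986  0.02636667]
```

>>> step_arm:
  steps:
    - {"linear": [-0.0099, 0, 0.003], "rot": [0, 0, 0], "hand": 0.3}
    - {"linear": [-0.017, 0, 0.0045], "rot": [0, 0, 0], "hand": 0.3}
    - {"linear": [-0.0246, 0, 0.006], "rot": [0, 0, 0], "hand": 0.3}
    - {"linear": [-0.031, 0, 0.0073], "rot": [0, 0, 0], "hand": 0.3}
    - {"linear": [-0.037, 0, 0.0086], "rot": [0, 0, 0], "hand": 0.3}
    - {"linear": [-0.043, 0, 0.0098], "rot": [0, 0, 0], "hand": 0.3}
    - {"linear": [-0.049, 0, 0.011], "rot": [0, 0, 0], "hand": 0.3}
    - {"linear": [-0.053, 0, 0.0118], "rot": [0, 0, 0], "hand": 0.3}
    - {"linear": [-0.053, 0, 0.0118], "rot": [0, 0, 0], "hand": 0.3}

```text
time_s: 10.2
eef_pos: [0.4492, -0.0299, 0.2011]
ee_rot: [-180.0, 11.6, 173.7]
ft_force: [-1.1, -0.1, -0.4]
width: 0.0255
gripper_force: 0.0
```

```bash
python3 - <<'E'
from h import *
s=sense();print(s['eef_pos'],press(s['eef_pos']),s['ft_force'])
a=snap('top','t4.png')
for ch in(1,2): print('end',cross(a,'top',np.arange(-.02,.02,.005),.052,(-.16,-.11),0,ch).round(4))
fx=np.arange(-.125,-.1,.005);print('L',cross(a,'top',fx,.052,(.01,.04),1).round(4),'R',cross(a,'top',fx,.052,(-.045,-.01),1).round(4))
cv2.imwrite('pics/c4.png',cv2.resize(a[180:260,260:360],None,fx=6,fy=6,interpolation=cv2.INTER_CUBIC))
E
```

```text
[ 0.44916816 -0.02989051  0.20109731] [-0.1828845  -0.00078132] [-1.1064376  -0.10317422 -0.43972359]
end [-0.1375 -0.136  -0.1355 -0.135  -0.136  -0.1375 -0.1385 -0.139 ]
end [-0.1375 -0.136  -0.1355 -0.135  -0.136  -0.1375 -0.1385 -0.139 ]
L [0.023  0.0235 0.024  0.0235 0.023 ] R [-0.0265 -0.0265 -0.026  -0.0265 -0.0265]
```

View pics/c4.png

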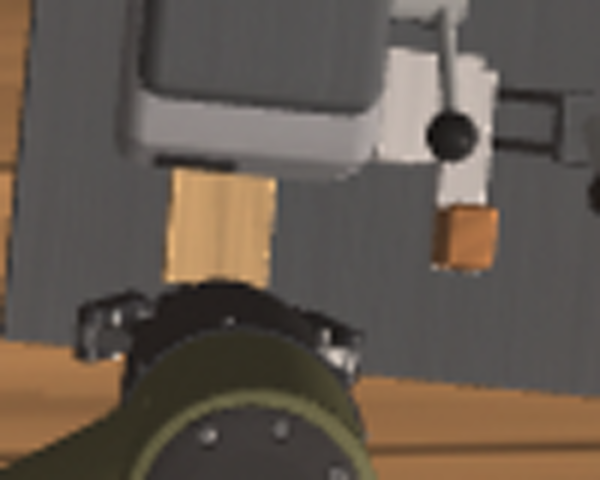

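The crop shows the gripper touching the rail's near end around (165,283), and its body hides the middle of that end. I'll push a little further and then back off to measure cleanly.

>>> step_arm:
  steps:
    - {"linear": [-0.005, 0, 0.001], "rot": [0, 0, 0], "hand": 0.3}
    - {"linear": [-0.01, 0, 0.002], "rot": [0, 0, 0], "hand": 0.3}
    - {"linear": [-0.0137, 0, 0.0028], "rot": [0, 0, 0], "hand": 0.3}
    - {"linear": [-0.0137, 0, 0.0028], "rot": [0, 0, 0], "hand": 0.3}
    - {"linear": [-0.0137, 0, 0.0028], "rot": [0, 0, 0], "hand": 0.3}

```text
time_s: 10.75
eef_pos: [0.4628, -0.0314, 0.2014]
ee_rot: [-180.0, 11.6, 173.7]
ft_force: [-0.0, 0.3, -0.3]
width: 0.0256
gripper_force: 0.0
```

```bash
python3 - <<'E'
from h import *
s=sense();print(press(s['eef_pos']),s['eef_pos'],s['ft_force'],s['ee_rot'])
E
```

```text
[-0.16913724 -0.00076308] [ 0.46283177 -0.03140477  0.20141227] [-0.024081    0.27469505 -0.26206324] [-179.97053818   11.62437504  173.66356406]
```

>>> step_arm:
  steps:
    - {"linear": [0.02, 0, -0.004], "rot": [0, 0, 0], "hand": 0.3}
    - {"linear": [0.049, 0, -0.01], "rot": [0, 0, 0], "hand": 0.3}
    - {"linear": [0.049, 0, -0.01], "rot": [0, 0, 0], "hand": 0.3}

```text
time_s: 11.05
eef_pos: [0.4112, -0.0259, 0.2016]
ee_rot: [179.9, 11.7, 173.7]
ft_force: [0.7, -0.4, -0.1]
width: 0.0256
gripper_force: 0.0
```

```bash
python3 - <<'E'
from h import *
s=sense();print(press(s['eef_pos']),s['eef_pos'],s['ft_force'])
a=snap('top','t5.png')
for ch in(1,2): print('end',cross(a,'top',np.arange(-.02,.02,.005),.052,(-.15,-.105),0,ch).round(4))
fx=np.arange(-.12,-.1,.005);print('L',cross(a,'top',fx,.052,(.01,.04),1).round(4),'R',cross(a,'top',fx,.052,(-.045,-.01),1).round(4))
print('front edge',np.nanmean(cross(a,'top',np.r_[-.16:-.08:.01],.02,(-.2,-.155),0)))
E
```

```text
[-0.22105013 -0.00102438] [ 0.41121329 -0.02587777  0.20162412] [ 0.71377739 -0.39426232 -0.0743294 ]
end [-0.125  -0.1245 -0.1245 -0.126  -0.1255 -0.126  -0.1255 -0.125 ]
end [-0.125  -0.125  -0.125  -0.126  -0.1255 -0.126  -0.1255 -0.1255]
L [0.0235 0.024  0.0235 0.023 ] R [-0.0265 -0.026  -0.026  -0.0265]
front edge -0.175375
```

>>> step_arm:
  steps:
    - {"linear": [-0.02, 0, 0.004], "rot": [0, 0, 0], "hand": 0.3}
    - {"linear": [-0.04, 0, 0.008], "rot": [0, 0, 0], "hand": 0.3}
    - {"linear": [-0.046, 0, 0.0095], "rot": [0, 0, 0], "hand": 0.3}
    - {"linear": [-0.052, 0, 0.0108], "rot": [0, 0, 0], "hand": 0.3}
    - {"linear": [-0.052, 0, 0.0108], "rot": [0, 0, 0], "hand": 0.3}
    - {"linear": [-0.052, 0, 0.0108], "rot": [0, 0, 0], "hand": 0.3}

```text
time_s: 11.7
eef_pos: [0.4655, -0.0317, 0.2009]
ee_rot: [-180.0, 11.6, 173.7]
ft_force: [-1.0, -0.4, -0.4]
width: 0.0255
gripper_force: 0.0
```

```bash
python3 - <<'E'
from h import *
s=sense();print(press(s['eef_pos']),s['ft_force'])
E
```

```text
[-0.16645428 -0.00080041] [-1.02116978 -0.40064745 -0.44203316]
```

>>> step_arm:
  steps:
    - {"linear": [-0.001, 0, 0.0002], "rot": [0, 0, 0], "hand": 0.3}
    - {"linear": [-0.002, 0, 0.0004], "rot": [0, 0, 0], "hand": 0.3}
    - {"linear": [-0.002, 0, 0.0004], "rot": [0, 0, 0], "hand": 0.3}
    - {"linear": [0.018, 0, -0.004], "rot": [0, 0, 0], "hand": 0.3}
    - {"linear": [0.045, 0, -0.01], "rot": [0, 0, 0], "hand": 0.3}
    - {"linear": [0.045, 0, -0.01], "rot": [0, 0, 0], "hand": 0.3}

```text
time_s: 12.3
eef_pos: [0.4183, -0.0266, 0.2022]
ee_rot: [179.9, 11.7, 173.7]
ft_force: [0.4, 0.3, 0.4]
width: 0.0256
gripper_force: 0.0
```

```bash
python3 - <<'E'
from h import *
s=sense();print(press(s['eef_pos']),s['eef_pos'],s['ft_force'])
a=snap('top','t6.png')
for ch in(1,2): print('end',cross(a,'top',np.arange(-.02,.02,.005),.052,(-.14,-.1),0,ch).round(4))
fx=np.arange(-.115,-.1,.005);print('L',cross(a,'top',fx,.052,(.01,.04),1).round(4),'R',cross(a,'top',fx,.052,(-.045,-.01),1).round(4))
# grip block: orange; knob black
hsv=cv2.cvtColor(a,cv2.COLOR_BGR2HSV)[185:245,325:355]
m=((hsv[...,1]>140)&(hsv[...,2]>110)).astype(np.uint8);n,_,st,c=cv2.connectedComponentsWithStats(m);k=1+st[1:,4].argmax();print(st[k],c[k])
u,v=c[k]+[325,185];print('grip',press(onz('top',u,v,.089)))
x0,y0,w,h=st[k][:4];print([press(onz('top',X+325-.5,Y+185-.5,.089)).round(4) for X,Y in [(x0,y0),(x0+w,y0+h)]])
E
```

```text
[-0.21390955 -0.00093292] [ 0.41831956 -0.02658283  0.20215349] [0.38190144 0.31730842 0.41019136]
end [-0.1215 -0.1215 -0.1215 -0.1215 -0.121  -0.1205 -0.121  -0.1215]
end [-0.1215 -0.1215 -0.122  -0.122  -0.1215 -0.1205 -0.121  -0.122 ]
L [0.0235 0.0235 0.0225] R [-0.026 -0.026 -0.027]
[10 29  8 11 72] [13.09722222 33.97222222]
grip [-0.1056442  -0.11769825]
[array([-0.0912, -0.1062]), array([-0.12  , -0.1314])]
```

```bash
python3 - <<'E'
from h import *
P=tool(PY,30); g=W(-.111,-.118,.077)
s=go([(W(-.2,-.06,.14),tool(PY,12)),(g-.08*P[:,2],P),(g,P)]);print(s['joints'].round(1))
E
```

```text
tcp [ 0.394 -0.083  0.292] lin [ 0.0009 -0.0592 -0.0913] rot [ 0.09 -0.26  0.12]
tcp [ 0.391 -0.141  0.281] lin [-0.0004 -0.1172 -0.0797] rot [  0.1  -18.26   0.1 ]
tcp [ 0.431 -0.146  0.211] lin [-0.0255 -0.1173 -0.0038] rot [  0.1  -18.26   0.1 ]
[  27.   -31.   -46.5    7.   -64.7 -125.8]
```

>>> step_arm:
  steps:
    - {"linear": [0.001, 0, -0.045], "rot": [0, 0, 0], "hand": 0.55}
    - {"linear": [0.001, -0.02, -0.09], "rot": [0, 0, 0], "hand": 0.55}
    - {"linear": [0.001, -0.06, -0.09], "rot": [0, 0, 0], "hand": 0.55}
    - {"linear": [0, -0.117, -0.08], "rot": [0, -18.3, 0], "hand": 0.55}
    - {"linear": [0, -0.117, -0.08], "rot": [0, -18.3, 0], "hand": 0.55}
    - {"linear": [0, -0.117, -0.08], "rot": [0, -18.3, 0], "hand": 0.55}
    - {"linear": [0, -0.117, -0.08], "rot": [0, -18.3, 0], "hand": 0.55}

```text
time_s: 13.05
eef_pos: [0.3908, -0.1411, 0.2804]
ee_rot: [-180.0, 29.8, 173.7]
ft_force: [0.0, 0.1, 0.3]
width: 0.0466
gripper_force: 0.0
```

```bash
python3 - <<'E'
from h import *
P=tool(PY,30); g=W(-.111,-.118,.077)
s=go([(g,P)]);print(s['joints'].round(1),s['width'])
E
```

```text
tcp [ 0.431 -0.146  0.211] lin [-0.0003 -0.0002  0.0799] rot [-0.01 -0.19  0.05]
[  12.2  -44.9  -49.4   10.8  -57.5 -112.1] 0.04660006947629749
```

>>> step_arm:
  steps:
    - {"linear": [0, 0, 0.03], "rot": [0, 0, 0], "hand": 0.55}
    - {"linear": [0, 0, 0.055], "rot": [0, 0, 0], "hand": 0.55}
    - {"linear": [0, 0, 0.07], "rot": [0, 0, 0], "hand": 0.55}
    - {"linear": [0, 0, 0.08], "rot": [0, 0, 0], "hand": 0.55}
    - {"linear": [0, 0, 0.08], "rot": [0, 0, 0], "hand": 0.55}

```text
time_s: 13.55
eef_pos: [0.4313, -0.1448, 0.2099]
ee_rot: [-179.9, 29.7, 173.8]
ft_force: [-0.3, -0.5, -0.4]
width: 0.0471
gripper_force: 0.0
```

>>> step_arm:
  steps:
    - {"linear": [0, 0, 0], "rot": [0, 0, 0], "hand": 0.1}
    - {"linear": [0, 0, 0], "rot": [0, 0, 0], "hand": 0.1}
    - {"linear": [0, 0, 0], "rot": [0, 0, 0], "hand": 0.1}
    - {"linear": [0, 0, 0], "rot": [0, 0, 0], "hand": 0.1}
    - {"linear": [0, 0, 0], "rot": [0, 0, 0], "hand": 0.1}

```text
time_s: 14.05
eef_pos: [0.4307, -0.1454, 0.2121]
ee_rot: [180.0, 30.0, 173.7]
ft_force: [-4.5, 3.3, 4.1]
width: 0.023
gripper_force: 59.7
```

>>> step_arm:
  steps:
    - {"linear": [0, 0.006, 0], "rot": [0, 0, 0], "hand": 0.1}
    - {"linear": [0, 0.012, 0], "rot": [0, 0, 0], "hand": 0.1}
    - {"linear": [0, 0.018, 0], "rot": [0, 0, 0], "hand": 0.1}
    - {"linear": [0, 0.024, 0], "rot": [0, 0, 0], "hand": 0.1}
    - {"linear": [0, 0.03, 0], "rot": [0, 0, 0], "hand": 0.1}
    - {"linear": [0, 0.036, 0], "rot": [0, 0, 0], "hand": 0.1}
    - {"linear": [0, 0.041, 0], "rot": [0, 0, 0], "hand": 0.1}
    - {"linear": [0, 0.041, 0], "rot": [0, 0, 0], "hand": 0.1}

```text
time_s: 14.85
eef_pos: [0.4355, -0.104, 0.2121]
ee_rot: [-180.0, 30.0, 173.7]
ft_force: [-4.2, 2.3, 6.4]
width: 0.0231
gripper_force: 60.1
```

>>> step_arm:
  steps:
    - {"linear": [0, 0.002, 0], "rot": [0, 0, 0], "hand": 0.1}
    - {"linear": [0, 0.0035, 0], "rot": [0, 0, 0], "hand": 0.1}
    - {"linear": [0, 0.0035, 0], "rot": [0, 0, 0], "hand": 0.1}

```text
time_s: 15.15
eef_pos: [0.4358, -0.1008, 0.2121]
ee_rot: [-180.0, 30.0, 173.7]
ft_force: [-2.7, -0.9, 6.1]
width: 0.023
gripper_force: 59.9
```

>>> step_arm:
  steps:
    - {"linear": [0, 0.001, 0], "rot": [0, 0, 0], "hand": 0.1}
    - {"linear": [0, 0.0015, 0], "rot": [0, 0, 0], "hand": 0.1}
    - {"linear": [0, 0.0015, 0], "rot": [0, 0, 0], "hand": 0.1}

```text
time_s: 15.45
eef_pos: [0.436, -0.0995, 0.2121]
ee_rot: [-180.0, 30.0, 173.7]
ft_force: [-1.9, -2.8, 5.7]
width: 0.0229
gripper_force: 59.8
```

>>> step_arm:
  steps:
    - {"linear": [0, 0.001, 0], "rot": [0, 0, 0], "hand": 0.1}
    - {"linear": [0, 0.001, 0], "rot": [0, 0, 0], "hand": 0.1}

```text
time_s: 15.65
eef_pos: [0.4361, -0.0985, 0.2121]
ee_rot: [-180.0, 30.0, 173.7]
ft_force: [-2.1, -2.2, 5.1]
width: 0.0229
gripper_force: 59.7
```

>>> step_arm:
  steps:
    - {"linear": [0, 0.001, 0], "rot": [0, 0, 0], "hand": 0.1}
    - {"linear": [0, 0.001, 0], "rot": [0, 0, 0], "hand": 0.1}

```text
time_s: 15.85
eef_pos: [0.4362, -0.0976, 0.2121]
ee_rot: [-179.9, 30.0, 173.7]
ft_force: [-0.8, -2.1, 4.9]
width: 0.0229
gripper_force: 59.8
```

>>> step_arm:
  steps:
    - {"linear": [0, 0.001, 0], "rot": [0, 0, 0], "hand": 0.1}
    - {"linear": [0, 0.001, 0], "rot": [0, 0, 0], "hand": 0.1}

```text
time_s: 16.05
eef_pos: [0.4363, -0.0969, 0.2121]
ee_rot: [-179.9, 30.0, 173.7]
ft_force: [0.5, -6.2, 5.4]
width: 0.0228
gripper_force: 59.7
```

>>> step_arm:
  steps:
    - {"linear": [0, 0.001, 0], "rot": [0, 0, 0], "hand": 0.1}
    - {"linear": [0, 0.001, 0], "rot": [0, 0, 0], "hand": 0.1}

```text
time_s: 16.25
eef_pos: [0.4363, -0.0965, 0.2121]
ee_rot: [-179.8, 30.0, 173.7]
ft_force: [4.5, -12.8, 3.5]
width: 0.0232
gripper_force: 59.4
```

>>> step_arm:
  steps:
    - {"linear": [0, -0.0005, 0], "rot": [0, 0, 0], "hand": 0.1}
    - {"linear": [0, -0.0005, 0], "rot": [0, 0, 0], "hand": 0.5}
    - {"linear": [0, -0.0005, 0], "rot": [0, 0, 0], "hand": 0.5}
    - {"linear": [0, -0.0005, 0], "rot": [0, 0, 0], "hand": 0.5}
    - {"linear": [0, -0.0005, -0.02], "rot": [0, 0, 0], "hand": 0.5}
    - {"linear": [0, -0.0005, -0.06], "rot": [0, 0, 0], "hand": 0.5}
    - {"linear": [0, -0.0005, -0.1], "rot": [0, 0, 0], "hand": 0.5}
    - {"linear": [0, -0.0005, -0.1], "rot": [0, 0, 0], "hand": 0.5}

```text
time_s: 17.05
eef_pos: [0.3859, -0.0905, 0.3038]
ee_rot: [179.8, 30.5, 173.7]
ft_force: [1.1, 0.5, 0.4]
width: 0.043
gripper_force: 0.0
```

```bash
python3 - <<'E'
from h import *
s=sense();print(press(s['eef_pos']),s['eef_pos'],s['joints'].round(1))
a=snap('top','t7.png')
for ch in(1,2): print('end',cross(a,'top',np.arange(-.02,.02,.005),.052,(-.14,-.1),0,ch).round(4))
fx=np.arange(-.115,-.1,.005);print('L',cross(a,'top',fx,.052,(.01,.04),1).round(4),'R',cross(a,'top',fx,.052,(-.045,-.01),1).round(4))
hsv=cv2.cvtColor(a,cv2.COLOR_BGR2HSV)[185:245,312:355]
m=((hsv[...,1]>140)&(hsv[...,2]>110)).astype(np.uint8);n,_,st,c=cv2.connectedComponentsWithStats(m);k=1+st[1:,4].argmax()
u,v=c[k]+[312,185];print('grip',press(onz('top',u,v,.089)),st[k])
cv2.imwrite('pics/c7.png',cv2.resize(a[150:270,260:400],None,fx=5,fy=5,interpolation=cv2.INTER_CUBIC))
# lever: predicted knob positions
for q in (0,.55,1.1): print(q,W(-.045+.075*np.sin(q-.55),-.18,.042+.075*np.cos(q-.55)))
E
```

```text
[-0.23899212 -0.0680181 ] [ 0.38591539 -0.09045401  0.30381702] [  22.4  -50.3  -51.3   15.8  -62.5 -122.8]
end [-0.1215 -0.1215 -0.1215 -0.121  -0.121  -0.1205 -0.1215 -0.1215]
end [-0.1215 -0.1215 -0.1215 -0.1215 -0.1215 -0.1205 -0.1215 -0.1215]
L [0.024  0.0245 0.0245] R [-0.0255 -0.025  -0.0255]
grip [-0.10564225 -0.07001907] [ 6 28  8 10 74]
0 [ 0.5272588  -0.21899237  0.10593934]
0.55 [ 0.56621604 -0.22336212  0.117     ]
1.1 [ 0.60517327 -0.22773188  0.10593934]
```

View pics/c7.png

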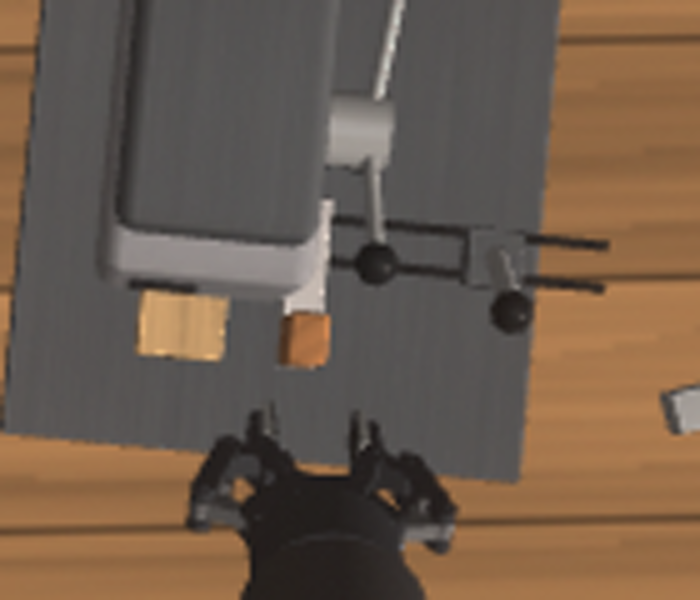

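The rail is clamped: its right edge is at (225,330), the grip block at (305,340), and the lever knob at (512,312), still leaning toward the robot. Next is the lever.

```bash
python3 - <<'E'
from h import *
P=tool(PY,0)
s=go([(W(-.16,-.18,.17),P),(W(-.135,-.18,.103),P)])
E
```

```text
tcp [ 0.452 -0.211  0.325] lin [-0.08   -0.1123  0.0183] rot [ 0.18 30.26  0.11]
tcp [ 0.477 -0.213  0.258] lin [-0.0679 -0.1125  0.0887] rot [ 0.18 30.26  0.11]
```

>>> step_arm:
  steps:
    - {"linear": [-0.08, -0.1123, 0.0183], "rot": [0, 30.3, 0], "hand": 0}
    - {"linear": [-0.08, -0.1123, 0.0183], "rot": [0, 30.3, 0], "hand": 0}
    - {"linear": [-0.08, -0.1123, 0.0183], "rot": [0, 30.3, 0], "hand": 0}
    - {"linear": [-0.08, -0.1123, 0.0183], "rot": [0, 30.3, 0], "hand": 0}
    - {"linear": [-0.08, -0.1123, 0.0183], "rot": [0, 30.3, 0], "hand": 0}
    - {"linear": [-0.0679, -0.1125, 0.0887], "rot": [0, 30.3, 0], "hand": 0}
    - {"linear": [-0.0679, -0.1125, 0.0887], "rot": [0, 30.3, 0], "hand": 0}
    - {"linear": [-0.0679, -0.1125, 0.0887], "rot": [0, 30.3, 0], "hand": 0}

```text
time_s: 17.9
eef_pos: [0.4756, -0.2131, 0.2496]
ee_rot: [180.0, -0.8, 173.7]
ft_force: [-1.1, 0.0, 0.2]
width: -0.0001
gripper_force: 0.0
```

```bash
python3 - <<'E'
from h import *
P=tool(PY,0)
s=go([(W(x,-.18,.103),P) for x in (-.135,-.1,-.05,-.036)]);print(s['width'])
E
```

```text
tcp [ 0.477 -0.213  0.258] lin [-0.0011 -0.0001 -0.0084] rot [ 0.02 -0.77  0.07]
tcp [ 0.512 -0.217  0.258] lin [-0.0361 -0.0001 -0.0089] rot [ 0.02 -0.77  0.07]
tcp [ 0.561 -0.223  0.258] lin [-0.0861 -0.0002 -0.0095] rot [ 0.02 -0.77  0.07]
tcp [ 0.575 -0.224  0.258] lin [-0.1001 -0.0002 -0.0097] rot [ 0.02 -0.77  0.07]
-0.00010785493516802735
```

>>> step_arm:
  steps:
    - {"linear": [-0.012, 0, -0.004], "rot": [0, 0, 0], "hand": 0}
    - {"linear": [-0.022, 0, -0.004], "rot": [0, 0, 0], "hand": 0}
    - {"linear": [-0.031, 0, -0.004], "rot": [0, 0, 0], "hand": 0}
    - {"linear": [-0.04, 0, -0.004], "rot": [0, 0, 0], "hand": 0}
    - {"linear": [-0.049, 0, -0.004], "rot": [0, 0, 0], "hand": 0}
    - {"linear": [-0.058, 0, -0.004], "rot": [0, 0, 0], "hand": 0}
    - {"linear": [-0.067, 0, -0.004], "rot": [0, 0, 0], "hand": 0}
    - {"linear": [-0.076, 0, -0.004], "rot": [0, 0, 0], "hand": 0}
    - {"linear": [-0.084, 0, -0.004], "rot": [0, 0, 0], "hand": 0}
    - {"linear": [-0.084, 0, -0.004], "rot": [0, 0, 0], "hand": 0}

```text
time_s: 18.9
eef_pos: [0.561, -0.2233, 0.2574]
ee_rot: [-180.0, -0.4, 173.7]
ft_force: [-0.2, -0.4, 0.0]
width: -0.0004
gripper_force: 0.0
```

```bash
python3 - <<'E'
from h import *
s=go([(W(-.036,-.18,.103),tool(PY,0))]);print(press(s['eef_pos']),s['ft_force'])
E
```

```text
tcp [ 0.575 -0.224  0.258] lin [-0.0142  0.0005 -0.0007] rot [-0.02 -0.4   0.06]
[-0.05015603 -0.18051833] [-0.21434747 -0.37698111  0.03193797]
```

>>> step_arm:
  steps:
    - {"linear": [-0.005, 0, 0], "rot": [0, 0, 0], "hand": 0}
    - {"linear": [-0.01, 0, 0], "rot": [0, 0, 0], "hand": 0}
    - {"linear": [-0.014, 0, 0], "rot": [0, 0, 0], "hand": 0}

```text
time_s: 19.2
eef_pos: [0.574, -0.2249, 0.2573]
ee_rot: [-180.0, -0.5, 173.7]
ft_force: [-2.3, -0.1, -0.1]
width: 0.0
gripper_force: 1.4
```

>>> step_arm:
  steps:
    - {"linear": [-0.002, 0, 0], "rot": [0, 0, 0], "hand": 0}
    - {"linear": [-0.004, 0, 0], "rot": [0, 0, 0], "hand": 0}
    - {"linear": [-0.004, 0, 0], "rot": [0, 0, 0], "hand": 0}

```text
time_s: 19.5
eef_pos: [0.5782, -0.2253, 0.2581]
ee_rot: [-180.0, -0.4, 173.7]
ft_force: [-1.4, 0.0, -0.1]
width: -0.0002
gripper_force: 0.7
```

Contact is confirmed at about 2 N. I'll keep going until it reaches the stop.

>>> step_arm:
  steps:
    - {"linear": [-0.002, 0, 0], "rot": [0, 0, 0], "hand": 0}
    - {"linear": [-0.004, 0, 0], "rot": [0, 0, 0], "hand": 0}
    - {"linear": [-0.004, 0, 0], "rot": [0, 0, 0], "hand": 0}

```text
time_s: 19.8
eef_pos: [0.5804, -0.2257, 0.2577]
ee_rot: [-180.0, -0.8, 173.6]
ft_force: [-14.0, 3.7, 6.0]
width: 0.0003
gripper_force: 7.2
```

>>> step_arm:
  steps:
    - {"linear": [-0.002, 0, 0], "rot": [0, 0, 0], "hand": 0}
    - {"linear": [-0.004, 0, 0], "rot": [0, 0, 0], "hand": 0}
    - {"linear": [-0.004, 0, 0], "rot": [0, 0, 0], "hand": 0}

```text
time_s: 20.1
eef_pos: [0.5824, -0.226, 0.2575]
ee_rot: [-180.0, -1.2, 173.6]
ft_force: [-27.4, 7.9, 11.3]
width: 0.0001
gripper_force: 14.6
```

>>> step_arm:
  steps:
    - {"linear": [0.03, 0, 0], "rot": [0, 0, 0], "hand": 0}
    - {"linear": [0.07, 0, 0], "rot": [0, 0, 0], "hand": 0}
    - {"linear": [0.11, 0, -0.03], "rot": [0, 0, 0], "hand": 0}
    - {"linear": [0.14, 0, -0.08], "rot": [0, 0, 0], "hand": 0}
    - {"linear": [0.14, 0, -0.1], "rot": [0, 0, 0], "hand": 0}
    - {"linear": [0.14, 0, -0.1], "rot": [0, 0, 0], "hand": 0}

```text
time_s: 20.7
eef_pos: [0.4473, -0.211, 0.3655]
ee_rot: [-179.9, 0.3, 173.7]
ft_force: [-0.2, 0.3, 0.2]
width: -0.0002
gripper_force: 0.0
```

```bash
python3 - <<'E'
from h import *
a=snap('top','t8.png')
for ch in(1,2): print('end',cross(a,'top',np.arange(-.02,.02,.005),.052,(-.14,-.1),0,ch).round(4))
fx=np.arange(-.115,-.1,.005);print('L',cross(a,'top',fx,.052,(.01,.04),1).round(4),'R',cross(a,'top',fx,.052,(-.045,-.01),1).round(4))
hsv=cv2.cvtColor(a,cv2.COLOR_BGR2HSV)[185:245,312:355]
m=((hsv[...,1]>140)&(hsv[...,2]>110)).astype(np.uint8);n,_,st,c=cv2.connectedComponentsWithStats(m);k=1+st[1:,4].argmax()
u,v=c[k]+[312,185];print('grip',press(onz('top',u,v,.089)))
print('knob px expected crop',(proj('top',W(-.006,-.18,.106))-[260,150])*5)
cv2.imwrite('pics/c8.png',cv2.resize(a[150:270,260:400],None,fx=5,fy=5,interpolation=cv2.INTER_CUBIC))
E
```

```text
end [-0.112  -0.1125 -0.113  -0.1135 -0.114  -0.1145 -0.1145 -0.1145]
end [-0.112  -0.1125 -0.113  -0.1135 -0.114  -0.1145 -0.1145 -0.1145]
L [0.0245 0.0245 0.0245] R [-0.04   -0.0255 -0.025 ]
grip [-0.10046838 -0.07053611]
knob px expected crop [520.20997901 177.35193179]
```

View pics/c8.png

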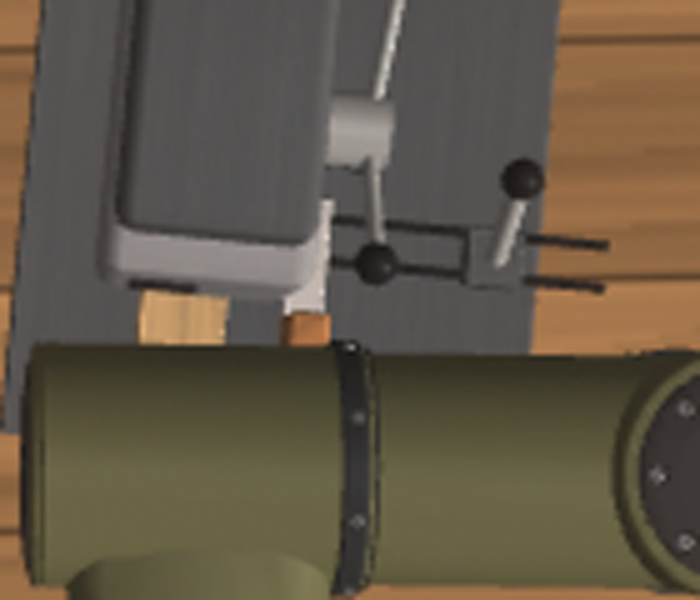

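The lever knob is at (522,180), against an expected (520,177), so it is fully over. The arm now hides the rail's near end, but its sides have not moved. I'm handing the job in.

```bash
python3 -c "
from plant import *
print(finish_job())"
```

```text
the job is handed in; nothing more can be done
None
```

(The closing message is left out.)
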